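# Hold an end cap home on a sprung checking stand

### The arm

A 6-joint arm with a two-finger parallel gripper is mounted at the origin on a cart in front of the work surface, level with it; the furniture and walls round the work are solid. World frame = base frame: x ahead of the robot, y to its left, z up, the work surface at z = 0. Lengths are in mm, angles in degrees, forces in N, time in s.
With the tool pointing down it reaches from about 300 to 850 mm from the base axis. Payload 4.2 kg.
Tool frame: the origin (TCP) lies at the very end of the fingers, on their centre line; the grasp point (between the pads) lies 19 mm behind it; x points along the fingers, y is the direction in which the jaws open and shut, and the axes are right-handed (so a half turn about x gives the same grasp; the last joint's range is limited). The gripper opens to 91 mm and grips with 3 to 60 N. Pads are 32 mm wide; open, the fingers measure 118 mm over their backs; the gripper's body (76 mm by 178 mm) begins 60 mm behind the grasp point.
Start: joints at [-73.568, 18.312, 89.639, -0, 72.044, -1.146], TCP at [173.66, -548.169, 178.076] pointing down, gripper open.
Joint ranges: [-177.97, 177.97], [-48.28, 115.42], [12.27, 149.76], [-77.06, 257.06], [2.81, 150.46], [-146.56, 146.56]. Speed limits (degrees/s): [147.25, 147.25, 180, 180, 180, 180].

### API

Orientations are given as [roll, pitch, yaw] about the fixed x, y, z axes, in that order (R = Rz(yaw) Ry(pitch) Rx(roll)).
In Python, from workcell import sensors, grab_frame, job_done, finder gives the robot as it stands.
- The arm moves only by the tool play_rows, never from a script. Its argument "motion" is a list of rows, each a list of 5 numbers: the shift along the world's x, y, z in m, then the turn about the world's z in rad, then the opening, from 0 (shut) to 1 (fully open). In form: [[tx, ty, tz, roll, fingers], ...]. A call has exactly 8 rows; each row is the pose to reach, as a shift and turn from the pose commanded when the call began; what a row does not reach only later rows make up. A row lasts 1/12 s, in which the tool goes at most 41.7 mm and 7.16 degrees, less where a joint would pass 70% of its speed; a pose out of reach is approached as far as the arm can. A call with a gripper value outside its range is refused whole. The fingers move at their own pace and stop on an object; "squeeze" is the grip in N (left out, the last holds). Time passes only in rows, so rows that repeat a pose let the fingers close, or fill a call up. It gives the time, the measured TCP pose, the force and the opening at its end, in the units of the state.
- sensors.state(): the state, without advancing time (a new reading comes with each control period).
- grab_frame(name): name is "side" or "top"; returns a dict with "img" (480x640x3 uint8, blue, green, red), "fx", "fy", "cx", "cy" (pixels), "k1" (the pictures are not rectified: a ray, as slopes to the right and down, at radius r is drawn at 1 + k1 r^2 times it, then the intrinsics apply), "rvec" (rotation vector, rad) and "tvec" (3), from world to camera coordinates, as OpenCV has them. Camera axes: x right, y down, z forward; pixel columns grow to the right and rows downward; lengths in mm; the calibration is good to about 2 mm. A picture is of the moment at which its call begins. There is no depth.
- job_done(): hands the job in, once; it reports no verdict.
Trained networks look in a picture, given as the dict that the camera call returned (one of the last four; its "shot" number tells which), for a name from the list of things; names that differ only in an ending like _2 or _b are one class to them, and where a whole thing is asked for, a point or a joint stands for the part that bears it (a point fixed in the world has none). Each returns a list of dicts, best first, with "conf" (0 to 1); they miss things now and then, are a little off and sometimes report something else, mostly with a low value. They report only what shows in the picture. A call takes as long as a camera call. They do not tell look-alikes from the thing itself.
- finder.spot_in(picture, label): "point" ([column, row] in pixels, amid what is visible of it).
- finder.spot_point(picture, label): "point" ([column, row] in pixels: a listed point, or the origin of a listed thing).
The state is a dict: "time_s": time; "qpos": joint angles; "qvel": joint speeds; "effort": joint torques, N m; "ee_pos": TCP position; "ee_rot": TCP orientation; "force": force on the tool from outside, world axes, zero at the start; "torque": the same for the moment, N m; "gripper_width": finger opening in mm.
Only numpy, scipy, OpenCV 4.12 (cv2) and the standard library are available. Lean on these libraries where they do the work, as an engineer would, in place of code of your own. Each camera call takes 0.05 s, during which the arm holds its last target.

### The job

Check the taller of the two steel end caps on the checking stand: put it mouth down over the upright sprung pin and press it down against the spring until its rim sits flat all round on the steel ring, then keep it there. Finish while still holding it pressed on the ring with a light, steady push (a few newtons more than the spring needs, well under 30 N on the ring), without letting go; leave the shorter cap and the other things on the bench where they are.

Things in the scene. Friction and masses are not known exactly. Their poses are not given: they have to be found in the camera images.
- tall_cap: Loose turned steel end cap standing mouth down on the bench: plain round body 42 mm in diameter, a 52 mm flange 6 mm high round the mouth, 46 mm tall overall (the taller of the two caps), about 0.22 kg. Hollow: round blind bore 32 mm in diameter and 30 mm deep, open below, closed above by a flat 16 mm thick top. Origin: centre of the mouth, in the plane of the rim (underside); z axis along the cap, from the mouth to the closed top.
- short_cap: Loose turned steel end cap standing mouth down on the bench: plain round body 42 mm in diameter, a 52 mm flange 6 mm high round the mouth, only 28 mm tall, solid; not to be used. Origin: centre of its underside; z up.
- datum_ring: Flat steel ring on top of the checking stand, 56 mm outside diameter, close round the pin, 6 mm thick: the hard stop that the cap's rim comes down on. Its top face is 30 mm above the bench. Fixed. Origin: centre of its underside, z up. The stand below it is fixed to the bench: a grey round foot 90 mm in diameter and 14 mm high, and a column 60 mm in diameter.
- seat (a point): Point at the centre of the datum ring's top face, on the axis of the pin, 30 mm above the bench; z up.
- pin_tip (a point): Top of the sprung centring pin that stands upright through the datum ring: steel, 26 mm in diameter, its top 6 mm tapering to 16 mm. Out, the tip stands 44 mm above the ring (74 mm above the bench).
- plunger (a joint): How far the centring pin is pressed down, in m: 0 out, growing downward, 0.018 at most. The pin's spring needs about 5 N to start and 10 N when it is 0.014 down, which is where a tall cap whose bore ceiling rests on the pin meets the ring with its rim. The cap's own weight (2 to 3 N) does not move it: a cap let go on the pin stands 14 mm off the ring.
- loose_deburr_tool: Bystander: deburring hand tool, blue handle, 118 mm long, lying on the bench. Origin: its underside.
- loose_centre_punch: Bystander: black centre punch, 102 mm long, 12 mm thick, lying on the bench. Origin: its underside.
- loose_cast_boss_0: Bystander: small round dark casting, 50 mm across, 30 mm tall, standing on the bench. Origin: its underside.
- loose_dial_gauge: Bystander: dial gauge lying on the bench, 104x56x20 mm. Origin: its underside.
- loose_oil_can: Bystander: small oil can, body 60 mm across and 68 mm tall, with a spout up to 123 mm. Origin: its underside.
- loose_caliper: Bystander: caliper lying on the bench, 71x210x14 mm. Origin: its underside.
Not all that is in view belongs to the job. What is meant by the part that bears datum_ring is not red or yellow, and is the smaller of those in its own colour.

How it is judged (in metres and radians):
On the way, in this order (a step that is already met when the one before it is completed fails the run):
1. the taller cap is held clear of the bench (height (world z) of tall_cap above 0.04 m and contact force between the fingers and tall_cap above 1 N), for 0.1 s.
2. the cap is over the pin, upright, the pin's tip well inside its bore (horizontal distance between tall_cap and seat below 0.006 m and angle between tall_cap's own z axis and vertical below 0.15 rad and z of tall_cap in the frame of pin_tip below -0.015 m), for 0.1 s.
At the end, for the whole second after the job is handed in: Taller cap upright (0.06 rad), within 4.5 mm of the pin axis, rim within 2 mm of the ring, pin inside its bore (tip 27 mm past the rim) and pressed at least 11.5 mm down; it pushes on the ring with 1.5 to 30 N, is at rest, and the fingers still press on it (over 2 N) (horizontal distance between tall_cap and seat below 0.0045 m and z of tall_cap in the frame of seat between -0.003 and 0.002 m and angle between tall_cap's own z axis and vertical below 0.06 rad and z of tall_cap in the frame of pin_tip below -0.027 m and value of joint plunger above 0.0115 m and contact force between tall_cap and datum_ring between 1.5 and 30 N and contact force between the fingers and tall_cap above 2 N and linear speed of tall_cap below 0.01 m/s); the arm keeps its last pose, push and grip.
It fails at once if the cap is forced onto the ring with more than 45 N (contact force between tall_cap and datum_ring above 45 N).
It fails at once if the shorter cap or another thing on the bench is moved more than 25 mm (distance of any of short_cap, loose_deburr_tool, loose_centre_punch, loose_cast_boss_0, loose_dial_gauge, loose_oil_can, loose_caliper from where it was at the start of the episode above 0.025 m).
It also fails if it takes over 48 s, if anything falls off the work surface, if the arm or the gripper's body presses on something with over 40 N, if the wrist force passes 120 N, or if a joint passes its speed limit or range.

## Working session

There is one attempt and no reset: what is moved stays moved. The work goes in short steps, Python scripts to look and compute and a tool call to move; the robot and the scene stay as the last step left them, time stands still between calls to the robot, and variables do not carry over. Pictures are saved under pics/ and viewed, and the job is handed in when it is done.

Besides the shell and the picture viewer there is one more tool, called after "Call:" as name(argument=value, ...) on one line, values as JSON. play_rows: Moves the arm, as the interface text tells. Its arguments: {"type":"object","properties":{"motion":{"type":"array","items":{"type":"array","items":{"type":"number"}}},"squeeze":{"type":"number"}},"required":["motion"]}

```bash
mkdir -p pics; python3 - <<'E'
from workcell import sensors, grab_frame, finder
import cv2,json
print(sensors.state())
for n in ("side","top"):
    p=grab_frame(n); cv2.imwrite(f"pics/{n}0.png",p["img"])
    print(n,{k:v for k,v in p.items() if k!="img"})
    for l in ("tall_cap","short_cap","datum_ring"):
        print(l,"in",finder.spot_in(p,l)); print(l,"pt",finder.spot_point(p,l))
    for l in ("seat","pin_tip"): print(l,finder.spot_point(p,l))
E
```

```text
{'time_s': 0.0, 'qpos': array([-7.35661478e+01,  1.83526730e+01,  8.97068126e+01, -2.06979779e-03,
        7.20440587e+01, -1.14617608e+00]), 'qvel': array([-0.02179978, -0.0005814 ,  0.02140327, -0.15961039, -0.07006934,
       -0.00486309]), 'effort': array([ 3.89961191e-03, -4.12450218e+01, -2.31971991e+01,  7.31169200e-02,
        4.58566484e-02, -1.51323884e-04]), 'ee_pos': array([ 173.49500173, -547.59804275,  177.20724801]), 'ee_rot': array([-90.05741593,  89.89643708, 107.52325226]), 'force': array([-0.94665303, -0.18770295, -0.01946295]), 'torque': array([ 0.06878088, -0.06190818,  0.01033478]), 'gripper_width': 90.70157667935118}
side {'fx': 495.0102047417117, 'fy': 495.0102047417117, 'cx': 322.4147232786332, 'cy': 234.02612368237263, 'k1': -0.015366959106340861, 'rvec': array([ 0.57091856, -2.44149175,  1.49819253]), 'tvec': array([486.67522596, 204.14350455, 927.39793572]), 'shot': 1}
tall_cap in [{'point': [371.4, 237.1], 'conf': 0.89}]
tall_cap pt [{'point': [372.5, 240.1], 'conf': 0.86}, {'point': [370.8, 323.2], 'conf': 0.75}]
short_cap in [{'point': [258.6, 318.3], '
[... 1289 characters left out ...]
datum_ring in [{'point': [175.2, 279.3], 'conf': 0.93}, {'point': [395.9, 184.5], 'conf': 0.81}, {'point': [295.2, 219.2], 'conf': 0.71}, {'point': [436.9, 289.9], 'conf': 0.66}]
datum_ring pt [{'point': [170.0, 282.9], 'conf': 0.94}, {'point': [300.6, 212.9], 'conf': 0.91}, {'point': [445.8, 291.0], 'conf': 0.74}, {'point': [396.3, 185.9], 'conf': 0.73}]
seat [{'point': [442.8, 288.1], 'conf': 0.74}, {'point': [299.6, 215.7], 'conf': 0.73}, {'point': [168.6, 281.2], 'conf': 0.71}, {'point': [401.2, 185.6], 'conf': 0.69}]
pin_tip [{'point': [408.3, 186.1], 'conf': 0.69}, {'point': [162.0, 283.6], 'conf': 0.55}, {'point': [305.4, 212.9], 'conf': 0.52}, {'point': [451.0, 291.1], 'conf': 0.47}]
```

View pics/side0.png

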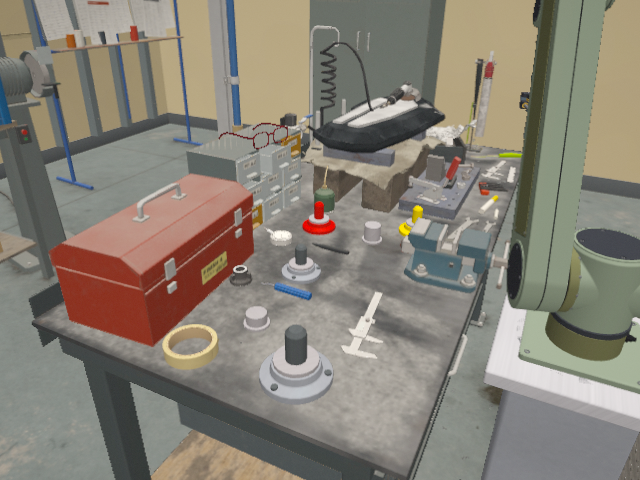

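View pics/top0.png

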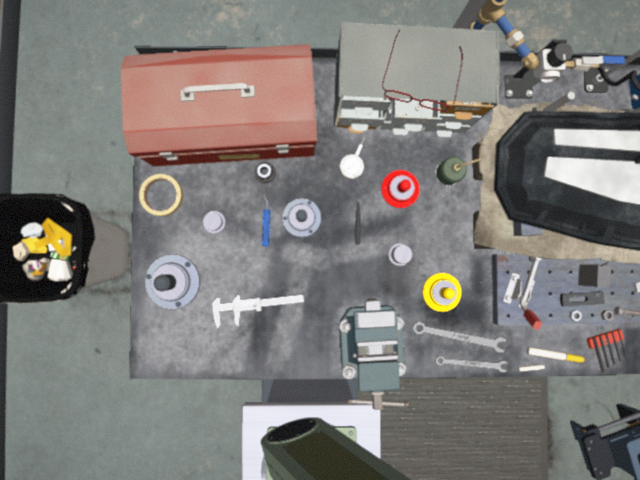

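The stands are small grey at top (302,217), large grey (172,282), red (401,188) and yellow (442,291). The small grey one is the target. The tall cap is at top (400,254) and side (372,232).

```bash
cat > h.py <<'E'
import numpy as np, cv2
from scipy.optimize import least_squares
def cam(p):
    K=np.array([[p["fx"],0,p["cx"]],[0,p["fy"],p["cy"]],[0,0,1.]]); d=np.array([p["k1"],0,0,0.]); return K,d
def proj(p,X):
    K,d=cam(p); return cv2.projectPoints(np.asarray(X,float).reshape(-1,3),p["rvec"],p["tvec"],K,d)[0].reshape(-1,2)
def onplane(p,uv,z):
    K,d=cam(p); n=cv2.undistortPoints(np.array([[uv]],float),K,d)[0,0]
    R=cv2.Rodrigues(p["rvec"])[0]; C=-R.T@p["tvec"]; r=R.T@np.array([n[0],n[1],1]); return C+r*(z-C[2])/r[2]
def circ(x,y,z,r,n=48):
    a=np.linspace(0,2*np.pi,n,endpoint=False); return np.c_[x+r*np.cos(a),y+r*np.sin(a),0*a+z]
def draw(p,img,s,off,items,col=(0,255,0)):
    for it in items:
        q=((proj(p,circ(*it))-off)*s).astype(np.int32); cv2.polylines(img,[q],True,col,1)
def crop(p,c,h,s):
    x,y=int(c[0]-h),int(c[1]-h*.75); im=p["img"][y:y+int(1.5*h),x:x+2*h]
    return cv2.resize(im,None,fx=s,fy=s,interpolation=cv2.INTER_CUBIC),np.array([x-.5+.5/s,y-.5+.5/s])
E
python3 - <<'E'
from h import *
from workcell import grab_frame
import pickle
P={n:grab_frame(n) for n in("side","top")}
pickle.dump(P,open("P0.pkl","wb"))
for n,c,t in(("side",(372.5,240.1),(301.1,260.8)),("top",(397.6,253.9),(299.6,215.7))):
    p=P[n]; print(n,"cap",onplane(p,c,0),"seat",onplane(p,t,30))
    for nm,q in(("cap",c),("st",t)):
        im,o=crop(p,q,40,10); cv2.imwrite(f"pics/{n}_{nm}.png",im)
E
python3 -c "
import cv2,numpy as np
a=[cv2.imread(f'pics/{n}_{m}.png')for n in('side','top') for m in('cap','st')]
a=[cv2.resize(x,(400,300)) for x in a]
cv2.imwrite('pics/m0.png',np.vstack([np.hstack(a[:2]),np.hstack(a[2:])]))"
```

```text
side cap [ 496.51370926 -207.25805158    0.        ] seat [586.69018427  16.88814565  30.        ]
top cap [ 495.95048161 -200.98314396    0.        ] seat [582.02992037  28.14431091  30.        ]
```

View pics/m0.png

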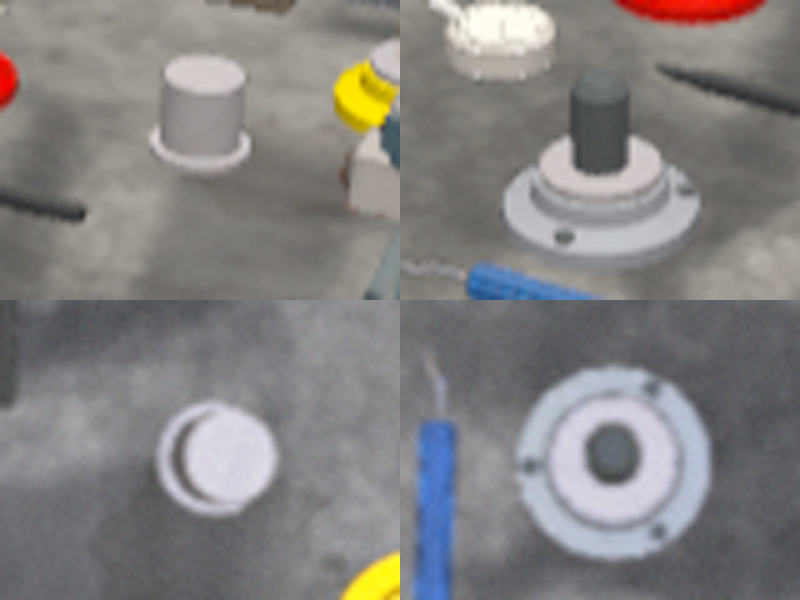

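```bash
cat > fit.py <<'E'
from h import *
from scipy.ndimage import map_coordinates
from scipy.optimize import minimize
def fit(p,x0,items,rng=8):
    g=cv2.GaussianBlur(p["img"].astype(np.float32),(0,0),1.0)
    G=np.sqrt(sum(cv2.Sobel(g[...,c],cv2.CV_32F,1,0)**2+cv2.Sobel(g[...,c],cv2.CV_32F,0,1)**2 for c in range(3)))
    G=np.minimum(G,150)
    def f(v):
        s=0
        for z,r in items:
            q=proj(p,circ(v[0],v[1],z,r,72)); s+=map_coordinates(G,[q[:,1],q[:,0]],order=1).mean()
        return -s
    best=min(((f((x0[0]+a,x0[1]+b)),x0[0]+a,x0[1]+b) for a in np.arange(-rng,rng+.1,1) for b in np.arange(-rng,rng+.1,1)))
    r=minimize(f,best[1:],method="Nelder-Mead",options=dict(initial_simplex=[best[1:],(best[1]+1,best[2]),(best[1],best[2]+1)]))
    return r.x,r.fun
E
python3 - <<'E'
from fit import *
import pickle
P=pickle.load(open("P0.pkl","rb"));ims=[]
for nm,x0,items in(("cap",(496,-203),[(46,21),(3,26)]),("st",(584,22),[(14,45),(30,28)])):
    for n in P:
        v,s=fit(P[n],x0,items,10); print(nm,n,v,s,[fit(P[n],v,[i],4)[0] for i in items])
        c=proj(P[n],[v[0],v[1],20])[0]; im,o=crop(P[n],c,40,5)
        draw(P[n],im,5,o,[(v[0],v[1],z,r) for z,r in items]); 
        if nm=="st": draw(P[n],im,5,o,[(v[0],v[1],74,8),(v[0],v[1],68,13)],(0,0,255))
        ims.append(im)
cv2.imwrite('pics/m1.png',np.vstack([np.hstack(ims[:2]),np.hstack(ims[2:])]))
E
```

```text
cap side [ 498.5605789  -206.62415079] -266.93585205078125 [array([ 498.92075879, -204.92540516]), array([ 497.79391669, -206.17099675])]
cap top [ 495.45849063 -204.01305723] -296.3880310058594 [array([ 495.11594089, -205.66437696]), array([ 495.79766956, -203.84344236])]
st side [584.12754513  24.34272171] -267.5868225097656 [array([582.72099385,  26.99487853]), array([585.59776753,  21.79756132])]
st top [579.71848859  24.52272079] -291.932861328125 [array([579.72774615,  22.30773053]), array([579.71789284,  24.62006612])]
```

View pics/m1.png

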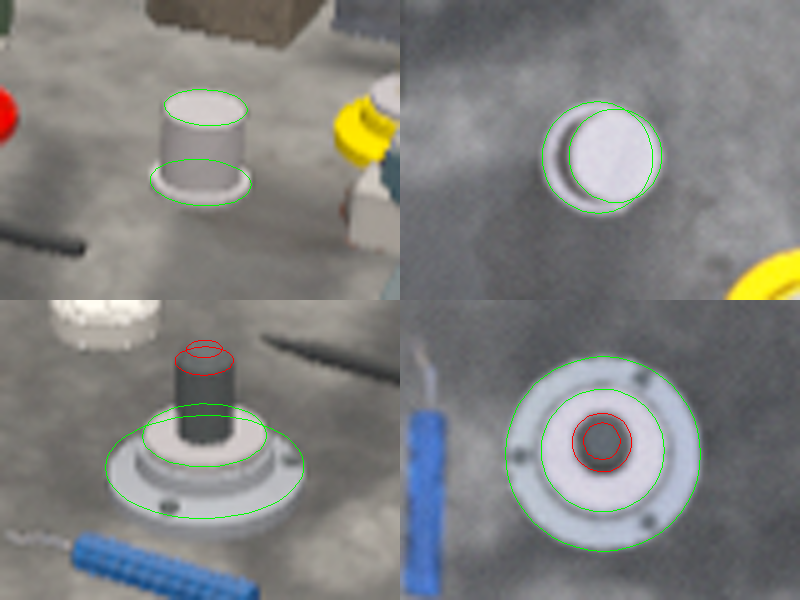

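```bash
python3 - <<'E'
from h import *
import pickle
from scipy.spatial.transform import Rotation as R
from workcell import sensors
s=sensors.state();print(s["time_s"],s["ee_pos"]);print(R.from_euler("xyz",s["ee_rot"],degrees=True).as_matrix().round(3))
P=pickle.load(open("P0.pkl","rb"))
for n,u,z in(("punch",(358,222),6),("yellow",(442,291),30),("vise",(372,300),80),("vise2",(372,350),80),("gauge",(352,165),10),("can",(452,170),60),("deburr",(266,225),10),("block",(480,240),0),("bench r",(500,260),0)): print(n,onplane(P["top"],u,z).round())
E
```

```text
1.0 [ 173.67333199 -548.16639554  178.08736406]
[[ 0.     0.302 -0.953]
 [-0.    -0.953 -0.302]
 [-1.     0.    -0.   ]]
punch [ 570. -108.    6.]
yellow [ 411. -297.   30.]
vise [ 395. -130.   80.]
vise2 [ 287. -129.   80.]
gauge [703. -94.  10.]
can [ 684. -315.   60.]
deburr [562. 106.  10.]
block [ 529. -398.    0.]
bench r [ 482. -445.    0.]
```

Call:
play_rows(motion=[[0.02, 0.02, 0.01, 0, 1], [0.045, 0.05, 0.02, 0, 1], [0.07, 0.075, 0.02, 0, 1], [0.095, 0.1, 0.02, 0, 1], [0.12, 0.13, 0.02, 0, 1], [0.145, 0.155, 0.02, 0, 1], [0.17, 0.18, 0.02, 0, 1], [0.19, 0.2, 0.02, 0, 1]], squeeze=50)

```text
time_s: 1.67
ee_pos: [365.1, -346.2, 198.3]
ee_rot: [165.2, 90.0, 2.9]
force: [0.4, -0.6, -0.2]
gripper_width: 91.3
```

Call:
play_rows(motion=[[0.02, 0.022, 0, 0, 1], [0.04, 0.044, 0, 0, 1], [0.06, 0.066, 0, 0, 1], [0.08, 0.088, -0.01, 0, 1], [0.1, 0.11, -0.02, 0, 1], [0.12, 0.13, -0.04, 0, 1], [0.133, 0.143, -0.05, 0, 1], [0.133, 0.143, -0.06, 0, 1]])

```text
time_s: 2.33
ee_pos: [498.7, -202.7, 137.1]
ee_rot: [-142.2, 89.9, 55.6]
force: [-0.2, 0.6, 0.2]
gripper_width: 91.1
```

```bash
python3 - <<'E'
from h import *
from workcell import *
s=sensors.state();print(s["time_s"],s["ee_pos"],s["force"])
ims=[]
for n in("side","top"):
    p=grab_frame(n); c=proj(p,[497,-205,60])[0]; im,o=crop(p,c,64,6); 
    e=s["ee_pos"]
    for z in (e[2],0): cv2.circle(im,tuple(int(v) for v in (proj(p,[e[0],e[1],z])[0]-o)*6),3,(0,0,255),-1)
    ims.append(cv2.resize(im,(400,300)))
cv2.imwrite("pics/a1.png",np.hstack(ims))
E
```

```text
2.3333 [ 498.73377514 -202.68952129  137.10566613] [-0.21696257  0.61180562  0.18598791]
```

View pics/a1.png

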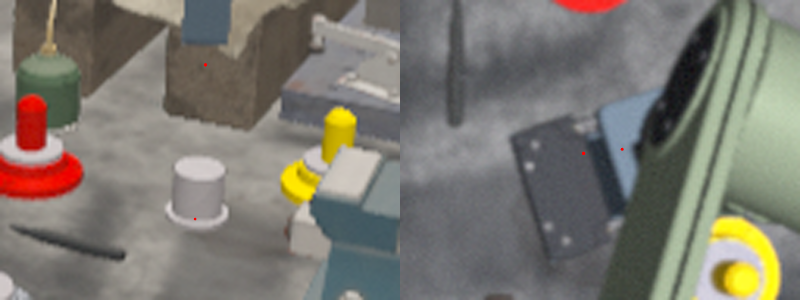

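```bash
python3 - <<'E'
from h import *
from workcell import *
s=sensors.state();print(s["time_s"],s["ee_pos"],s["force"])
ims=[]
p=grab_frame("side"); c=proj(p,[497,-205,100])[0]; im,o=crop(p,c,80,5); 
e=s["ee_pos"]
for z in (e[2],e[2]+19,0): cv2.circle(im,tuple(int(v) for v in (proj(p,[e[0],e[1],z])[0]-o)*5),3,(0,0,255),-1)
cv2.imwrite("pics/a2.png",im)
E
```

```text
2.4333 [ 495.55520429 -204.42774729  136.35055357] [ 0.08761471 -0.00653859  0.22823764]
```

View pics/a2.png

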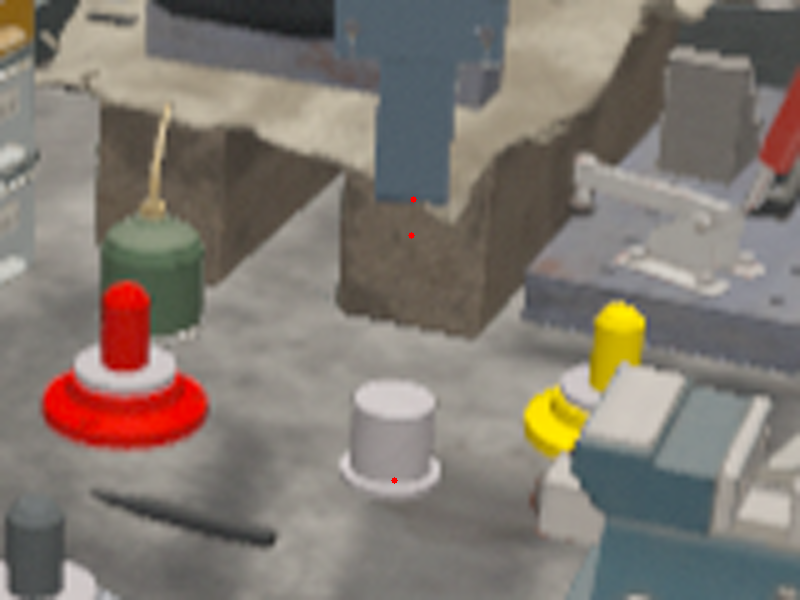

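```bash
python3 - <<'E'
from h import *
from workcell import *
from scipy.spatial.transform import Rotation as R
s=sensors.state();print(s["time_s"],s["ee_pos"],s["ee_rot"],s["qpos"])
M=R.from_euler("xyz",s["ee_rot"],degrees=True).as_matrix(); print(M.round(3))
p=grab_frame("side"); c=proj(p,[497,-205,140])[0]; im,o=crop(p,c,80,5); 
e=s["ee_pos"]
for d,col in((46,(0,255,0)),(59,(0,255,255)),(-46,(255,0,255))):
  for w in(-16,0,16):
    for b in (0,-40):
      cv2.circle(im,tuple(int(v) for v in (proj(p,e+M@np.array([b,d,w]))[0]-o)*5),3,col,-1)
cv2.circle(im,tuple(int(v) for v in (proj(p,e)[0]-o)*5),3,(0,0,255),-1)
cv2.imwrite("pics/a3.png",im)
E
```

```text
2.4833 [ 495.80938459 -205.26497058  137.49119639] [-22.60610873  89.88275831 174.99439968] [-2.36914978e+01  1.66434309e+01  9.82293166e+01 -4.13650420e-02
  6.52383199e+01  4.87253558e+01]
[[-0.002  0.302 -0.953]
 [ 0.    -0.953 -0.302]
 [-1.    -0.001  0.002]]
```

View pics/a3.png

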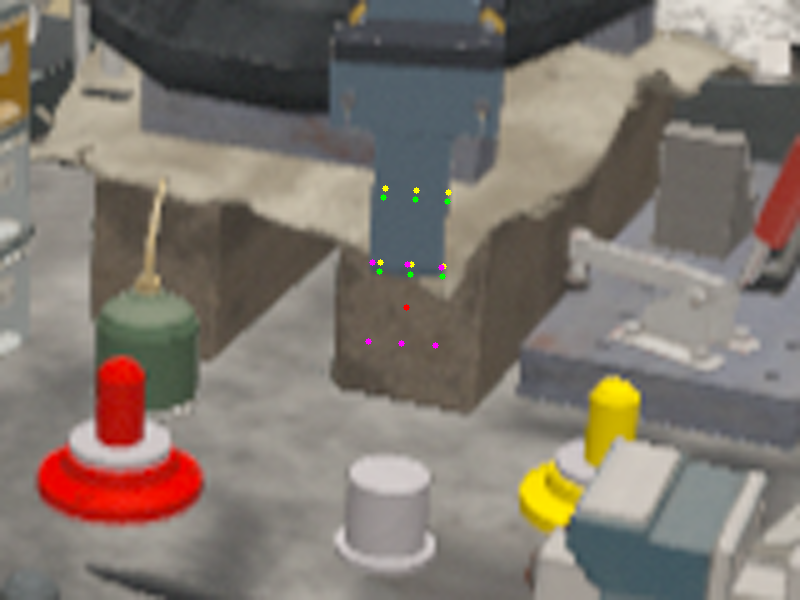

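```bash
python3 - <<'E'
from h import *
from workcell import *
from scipy.spatial.transform import Rotation as R
s=sensors.state()
M=R.from_euler("xyz",s["ee_rot"],degrees=True).as_matrix(); e=s["ee_pos"];ims=[]
for n in("side","top"):
  p=grab_frame(n); c=proj(p,[497,-205,190])[0]; im,o=crop(p,c,60,8)
  im=cv2.resize(im,(480*1,360)); k=4
  def box(b0,b1,d0,d1,w,col):
    for b in(b0,b1):
      q=np.array([e+M@np.array([b,d,ww]) for d,ww in((d0,-w),(d1,-w),(d1,w),(d0,w))])
      cv2.polylines(im,[((proj(p,q)-o)*k).astype(np.int32)],True,col,1)
  box(0,-79,45.5,59,16,(0,255,0)); box(0,-79,-45.5,-59,16,(255,0,255)); box(-79,-79,-89,89,38,(0,255,255))
  ims.append(im[:, 40:440])
cv2.imwrite("pics/a4.png",np.hstack(ims))
E
```

```text
(no output)
```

View pics/a4.png

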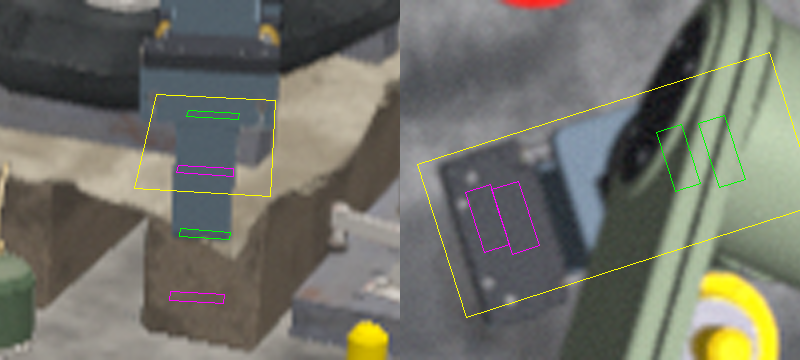

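Call:
play_rows(motion=[[0.0, 0.0, -0.01, 0, 1], [0.0, 0, -0.02, 0, 1], [0.0, 0.0, -0.03, 0, 1], [0.0, 0.0, -0.04, 0, 1], [0.0, 0, -0.05, 0, 1], [0.0, 0.0, -0.06, 0, 1], [0.0, 0.0, -0.068, 0, 1], [0.0, 0.0, -0.068, 0, 1]])

```text
time_s: 3.3
ee_pos: [495.3, -204.6, 67.9]
ee_rot: [-39.6, 89.8, 158.0]
force: [-1.2, -0.7, -0.5]
gripper_width: 90.5
```

```bash
python3 - <<'E'
from h import *
from workcell import *
s=sensors.state();print(s["time_s"],s["ee_pos"],s["force"])
ims=[]
for n in("side","top"):
    p=grab_frame(n); c=proj(p,[497,-205,90])[0]; im,o=crop(p,c,64,6); 
    e=s["ee_pos"]
    for z in (e[2],0): cv2.circle(im,tuple(int(v) for v in (proj(p,[e[0],e[1],z])[0]-o)*6),3,(0,0,255),-1)
    ims.append(cv2.resize(im,(400,300)))
cv2.imwrite("pics/a5.png",np.hstack(ims))
E
```

```text
3.3 [ 495.29681889 -204.56232742   67.85268915] [-1.15105853 -0.66793173 -0.51697097]
```

View pics/a5.png

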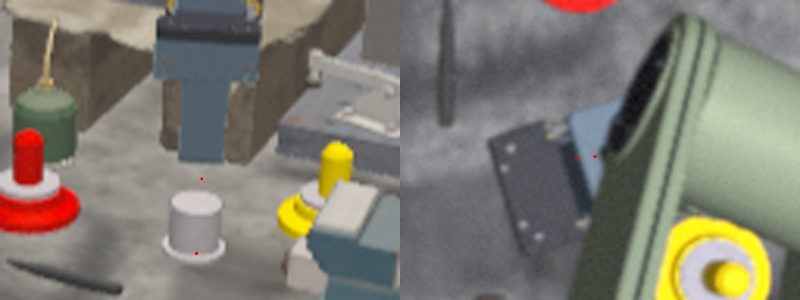

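Call:
play_rows(motion=[[0.0, 0.0, -0.004, 0, 1], [0.0, 0, -0.008, 0, 1], [0.0, 0.0, -0.012, 0, 1], [0.0, 0.0, -0.016, 0, 1], [0.0, 0, -0.02, 0, 1], [0.0, 0.0, -0.024, 0, 1], [0.0, 0.0, -0.028, 0, 1], [0.0, 0.0, -0.03, 0, 1]])

```text
time_s: 4.07
ee_pos: [496.3, -205.0, 39.4]
ee_rot: [-36.9, 90.0, 160.7]
force: [0.2, -0.6, 0.0]
gripper_width: 91.2
```

```bash
python3 - <<'E'
from h import *
from workcell import *
s=sensors.state();print(s["time_s"],s["ee_pos"],s["force"])
ims=[]
for n in("side","top"):
    p=grab_frame(n); c=proj(p,[497,-205,60])[0]; im,o=crop(p,c,50,8); 
    e=s["ee_pos"]
    for z in (e[2],0): cv2.circle(im,tuple(int(v) for v in (proj(p,[e[0],e[1],z])[0]-o)*8),3,(0,0,255),-1)
    ims.append(cv2.resize(im,(400,300)))
cv2.imwrite("pics/a6.png",np.hstack(ims))
E
```

```text
4.0667 [ 496.33610926 -205.03338314   39.40889174] [ 0.1512384  -0.62887498  0.00259581]
```

View pics/a6.png

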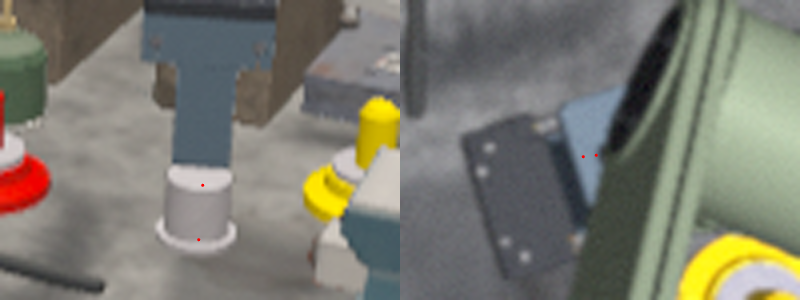

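```bash
python3 - <<'E'
from h import *
from workcell import *
from scipy.spatial.transform import Rotation as R
s=sensors.state(); M=R.from_euler("xyz",s["ee_rot"],degrees=True).as_matrix(); e=s["ee_pos"]
p=grab_frame("side"); c=proj(p,[497,-205,60])[0]; im,o=crop(p,c,28,14)
im0=im.copy()
for d,col in((45.5,(0,255,0)),(-45.5,(255,0,255))):
  q=np.array([e+M@np.array([b,d,w]) for b,w in((0,-16),(-40,-16),(-40,16),(0,16))])
  cv2.polylines(im,[((proj(p,q)-o)*14).astype(np.int32)],True,col,1)
cv2.polylines(im,[((proj(p,circ(497.5,-205.5,46,21))-o)*14).astype(np.int32)],True,(0,0,255),1)
print(np.linalg.norm(p["tvec"]), -cv2.Rodrigues(p["rvec"])[0].T@p["tvec"])
cv2.imwrite("pics/a7.png",cv2.resize(np.hstack([im0,im]),(800,300)))
E
```

```text
1067.0493321284116 [127.6733371  875.04109781 597.15732712]
```

View pics/a7.png

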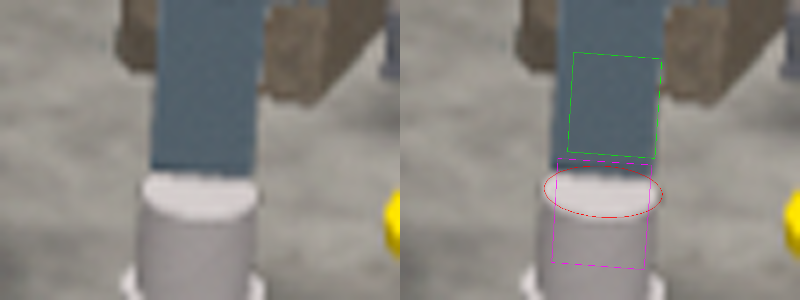

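Call:
play_rows(motion=[[0.0, 0.0, -0.004, 0, 1], [0.0, 0, -0.008, 0, 1], [0.0, 0.0, -0.012, 0, 1], [0.0, 0.0, -0.015, 0, 1], [0.0, 0, -0.018, 0, 1], [0.0, 0.0, -0.021, 0, 1], [0.0, 0.0, -0.024, 0, 1], [0.0, 0.0, -0.026, 0, 1]])

```text
time_s: 4.88
ee_pos: [496.5, -205.1, 13.6]
ee_rot: [-31.3, 90.0, 166.3]
force: [0.1, -0.2, -0.3]
gripper_width: 91.1
```

```bash
cat > look.py <<'E'
from h import *
from workcell import *
import sys
def look(fn,c3,h=50,names=("side","top")):
    s=sensors.state();print(s["time_s"],s["ee_pos"].round(1),s["force"].round(2),s["torque"].round(2),round(s["gripper_width"],1))
    ims=[];P={}
    for n in names:
        p=grab_frame(n);P[n]=p; c=proj(p,c3)[0]; im,o=crop(p,c,h,8)
        e=s["ee_pos"]
        for z in (e[2],0): cv2.circle(im,tuple(int(v) for v in (proj(p,[e[0],e[1],z])[0]-o)*8),3,(0,0,255),-1)
        ims.append(cv2.resize(im,(400,300)))
    cv2.imwrite(fn,np.hstack(ims)); return P
E
python3 -c "
from look import *
look('pics/a8.png',[497,-205,60])"
```

```text
4.8833 [ 496.5 -205.1   13.6] [ 0.1  -0.22 -0.32] [-0.01  0.   -0.03] 91.1
```

View pics/a8.png

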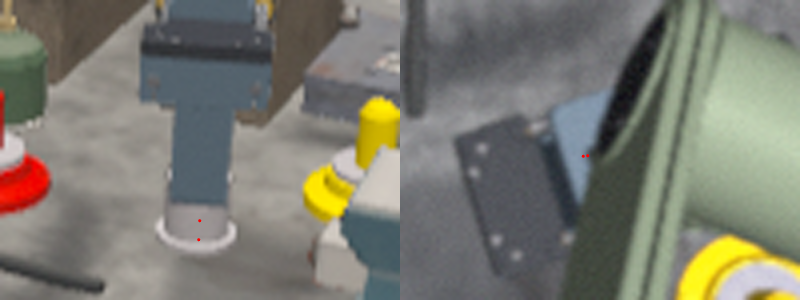

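Call:
play_rows(motion=[[0.0, 0.0, -0.001, 0, 1], [0.0, 0, -0.002, 0, 1], [0.0, 0.0, -0.003, 0, 1], [0.0, 0.0, -0.004, 0, 1], [0.0, 0, -0.005, 0, 1], [0.0, 0.0, -0.006, 0, 1], [0.0, 0.0, -0.008, 0, 1], [0.0, 0.0, -0.009, 0, 1]])

```text
time_s: 5.65
ee_pos: [496.5, -205.1, 4.8]
ee_rot: [-26.4, 90.0, 171.2]
force: [-0.6, 0.3, -0.7]
gripper_width: 91.4
```

```bash
python3 - <<'E'
from look import *
P=look('pics/a9.png',[490,-205,120],80)
cv2.imwrite('pics/full.png',P["side"]["img"])
E
```

```text
5.65 [ 496.5 -205.1    4.8] [-0.62  0.31 -0.73] [ 0.02  0.   -0.02] 91.4
```

View pics/a9.png

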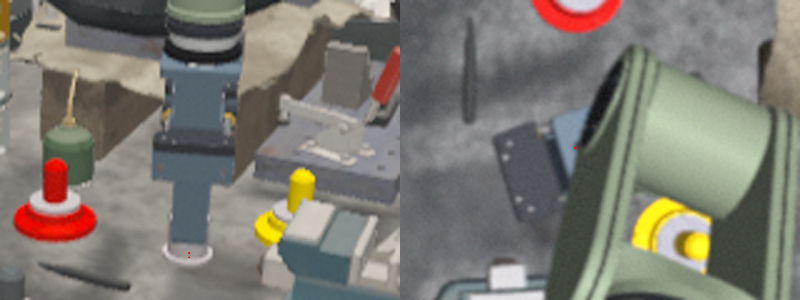

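View pics/full.png

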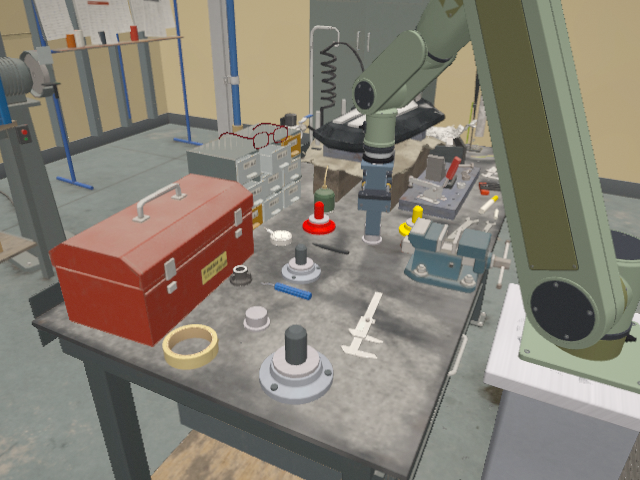

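Call:
play_rows(motion=[[0, 0, 0, 0, 0.8], [0, 0, 0, 0, 0.7], [0, 0, 0, 0, 0.6], [0, 0, 0, 0, 0.5], [0, 0, 0, 0, 0.4], [0, 0, 0, 0, 0.4], [0, 0, 0, 0, 0.4], [0, 0, 0, 0, 0.4]], squeeze=5)

```text
time_s: 6.42
ee_pos: [496.7, -205.2, 5.1]
ee_rot: [103.3, 90.0, -59.1]
force: [0.2, -0.9, -0.8]
gripper_width: 41.3
```

```bash
python3 - <<'E'
from look import *
P=look('pics/b1.png',[490,-205,60],50)
E
```

```text
6.4167 [ 496.7 -205.2    5.1] [ 0.19 -0.93 -0.79] [-0.04  0.04  0.04] 41.3
```

View pics/b1.png

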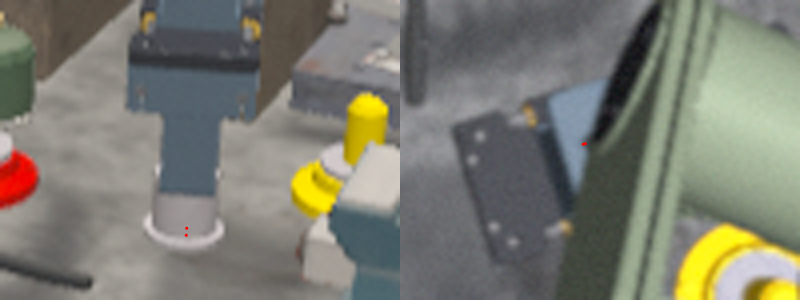

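```bash
python3 - <<'E'
from h import *
from workcell import *
from scipy.spatial.transform import Rotation as R
s=sensors.state(); print(s["gripper_width"],s["ee_pos"])
j=np.array([0.302,-0.953,0]); e=s["ee_pos"].copy()
p=grab_frame("side"); c=proj(p,[497,-205,40])[0]; im,o=crop(p,c,28,14)
for z,col in((6,(0,0,255)),(20,(0,255,0)),(28,(0,255,255)),(36,(255,0,0))):
  for d in(-21,-34):
    q=np.array([[e[0],e[1],z]+j*d+np.array([-.953,-.302,0])*w for w in(-16,16)])
    cv2.polylines(im,[((proj(p,q)-o)*14).astype(np.int32)],False,col,2 if d==-34 else 1)
cv2.imwrite("pics/b2.png",im)
E
```

```text
41.7331095973701 [ 496.72041003 -205.23606738    5.12357552]
```

View pics/b2.png

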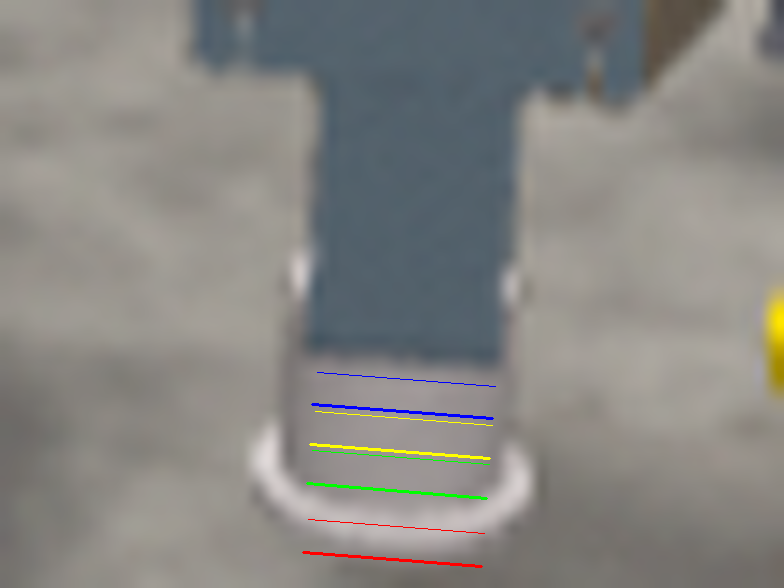

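Call:
play_rows(motion=[[0, 0, 0, 0, 1], [0, 0, 0, 0, 1], [0, 0, 0, 0, 1], [0, 0, 0, 0, 1], [0, 0, -0.003, 0, 1], [0, 0, -0.006, 0, 1], [0, 0, -0.009, 0, 1], [0, 0, -0.012, 0, 1]])

```text
time_s: 7.23
ee_pos: [496.5, -205.1, -7.4]
ee_rot: [-29.0, 90.0, 168.6]
force: [0.1, -0.4, 0.8]
gripper_width: 90.6
```

```bash
python3 - <<'E'
from look import *
P=look('pics/b3.png',[490,-205,60],50)
E
```

```text
7.2333 [ 496.5 -205.1   -7.4] [ 0.07 -0.43  0.84] [0.03 0.01 0.01] 90.6
```

View pics/b3.png

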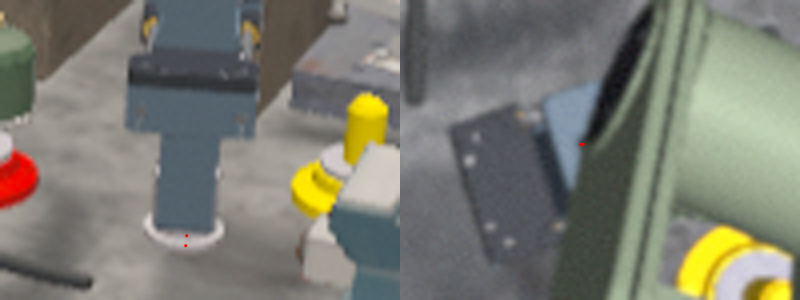

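```bash
cat > tip.py <<'E'
from h import *
from workcell import *
def tip(fn,d,zs,c3=None):
    s=sensors.state(); e=s["ee_pos"]; print(s["time_s"],e.round(1),s["force"].round(2),round(s["gripper_width"],1))
    j=np.array([0.302,-0.953,0])
    p=grab_frame("side"); c=proj(p,c3 if c3 is not None else [e[0],e[1],30])[0]; im,o=crop(p,c,28,14)
    cols=[(0,0,255),(0,255,0),(0,255,255),(255,0,0),(255,0,255)]
    for z,col in zip(zs,cols):
        q=np.array([[e[0],e[1],z]+j*d+np.array([-.953,-.302,0])*w for w in(-16,16)])
        cv2.polylines(im,[((proj(p,q)-o)*14).astype(np.int32)],False,col,1)
    cv2.imwrite(fn,im); return p
E
python3 -c "
from tip import *
tip('pics/b4.png',-59,(0,10,20,30,40))"
```

```text
7.3333 [ 496.1 -204.9   -7.7] [-0.09  0.16  0.15] 91.1
```

View pics/b4.png

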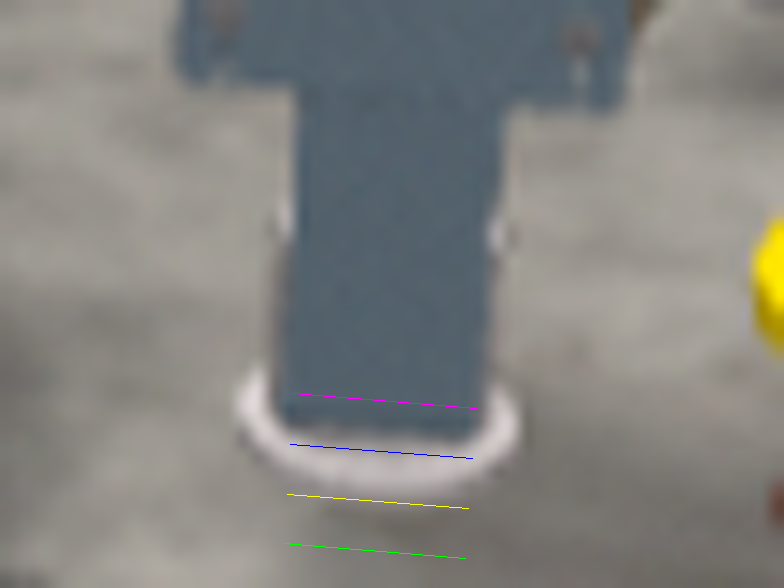

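Call:
play_rows(motion=[[0, 0, -0.002, 0, 1], [0, 0, -0.004, 0, 1], [0, 0, -0.006, 0, 1], [0, 0, -0.008, 0, 1], [0, 0, -0.01, 0, 1], [0, 0, -0.012, 0, 1], [0, 0, -0.014, 0, 1], [0, 0, -0.016, 0, 1]])

```text
time_s: 8.05
ee_pos: [496.6, -205.2, -23.1]
ee_rot: [56.7, 90.0, -105.7]
force: [-0.2, -0.5, 0.7]
gripper_width: 91.5
```

```bash
python3 -c "
from tip import *
tip('pics/b5.png',-59,(0,10,20,30,40))"
```

```text
8.05 [ 496.6 -205.2  -23.1] [-0.2  -0.54  0.66] 91.5
```

View pics/b5.png

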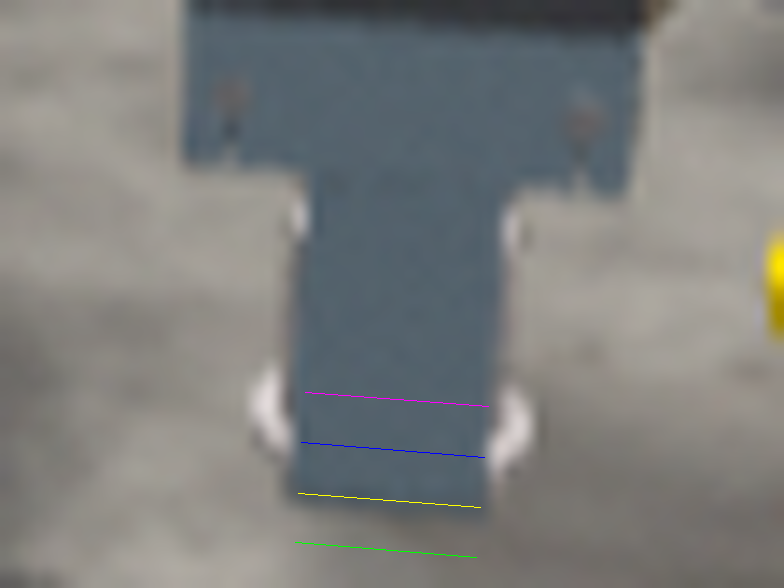

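Call:
play_rows(motion=[[0, 0, -0.002, 0, 1], [0, 0, -0.004, 0, 1], [0, 0, -0.004, 0, 0.7], [0, 0, -0.004, 0, 0.5], [0, 0, -0.004, 0, 0.4], [0, 0, -0.004, 0, 0.3], [0, 0, -0.004, 0, 0.2], [0, 0, -0.004, 0, 0.2]], squeeze=50)

```text
time_s: 8.77
ee_pos: [496.7, -205.2, -26.9]
ee_rot: [115.6, 90.0, -46.8]
force: [-0.7, 0.6, -0.4]
gripper_width: 53.7
```

```bash
python3 -c "
from tip import *
tip('pics/b6.png',-34,(0,10,20,30,40))"
```

```text
8.7667 [ 496.7 -205.2  -26.9] [-0.66  0.64 -0.4 ] 53.7
```

View pics/b6.png

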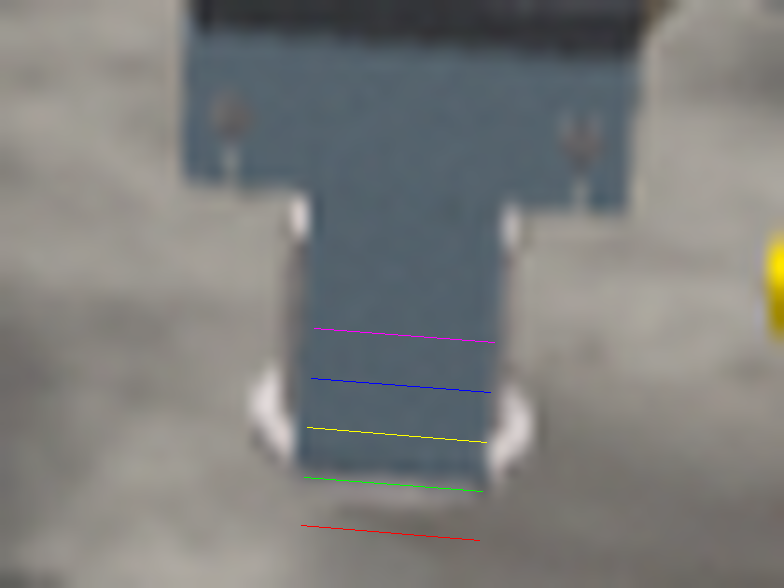

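Call:
play_rows(motion=[[0, 0, 0, 0, 0.2], [0, 0, 0, 0, 0.2], [0, 0, 0, 0, 0.2], [0, 0, 0, 0, 0.2], [0, 0, 0, 0, 0.2], [0, 0, 0, 0, 0.2], [0, 0, 0, 0, 0.2], [0, 0, 0, 0, 0.2]])

```text
time_s: 9.48
ee_pos: [496.7, -205.2, -26.9]
ee_rot: [100.0, 90.0, -62.4]
force: [-0.4, -0.0, 0.3]
gripper_width: 40.9
```

```bash
python3 -c "
from tip import *
tip('pics/b7.png',-34,(0,10,20,30,40))"
```

```text
9.4833 [ 496.7 -205.2  -26.9] [-0.38 -0.05  0.35] 40.9
```

View pics/b7.png

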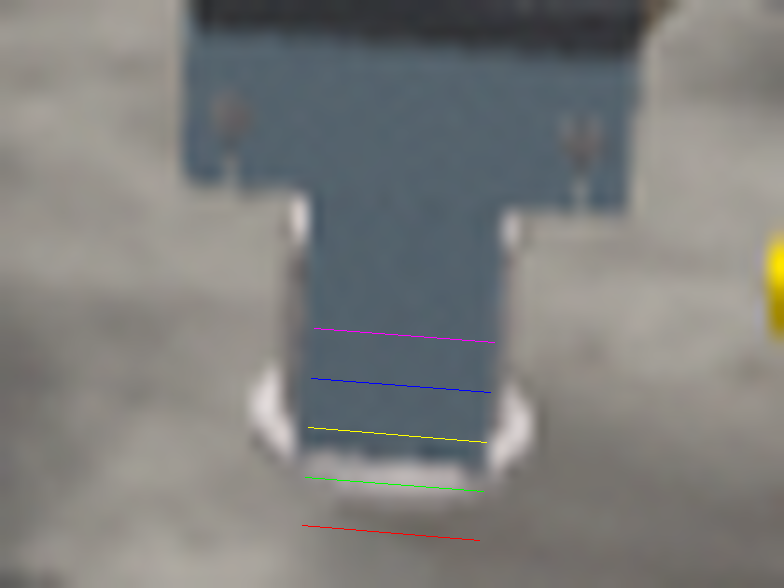

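Call:
play_rows(motion=[[0, 0, 0.005, 0, 0.2], [0, 0, 0.015, 0, 0.2], [0, 0, 0.03, 0, 0.2], [0, 0, 0.05, 0, 0.2], [0, 0, 0.07, 0, 0.2], [0, 0, 0.09, 0, 0.2], [0, 0, 0.105, 0, 0.2], [0, 0, 0.11, 0, 0.2]])

```text
time_s: 10.2
ee_pos: [498.1, -205.7, 86.2]
ee_rot: [138.3, 89.7, -24.1]
force: [-0.1, 0.5, -2.4]
gripper_width: 41.2
```

Call:
play_rows(motion=[[0, 0, 0, 0, 0.2], [0.005, 0.015, 0, 0, 0.2], [0.015, 0.04, 0, 0, 0.2], [0.025, 0.068, 0, 0, 0.2], [0.035, 0.095, 0, 0, 0.2], [0.045, 0.122, 0, 0, 0.2], [0.052, 0.14, 0, 0, 0.2], [0.055, 0.15, 0, 0, 0.2]])

```text
time_s: 10.87
ee_pos: [551.5, -52.8, 81.8]
ee_rot: [-38.0, 89.9, 159.7]
force: [-0.1, -0.1, -2.0]
gripper_width: 40.8
```

```bash
python3 - <<'E'
from look import *
P=look('pics/c1.png',[552,-55,110],70)
E
```

```text
10.8667 [551.5 -52.8  81.8] [-0.1  -0.1  -2.02] [-0.   -0.01  0.03] 40.8
```

View pics/c1.png

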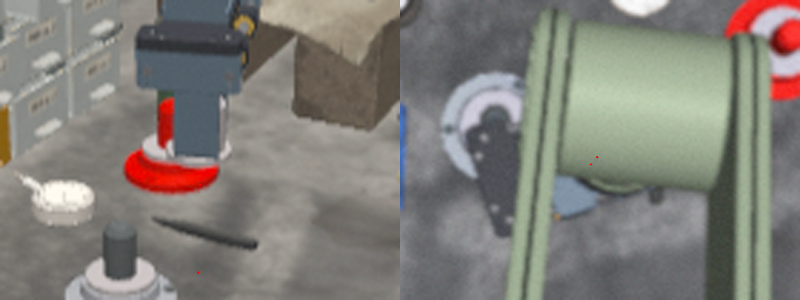

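Call:
play_rows(motion=[[0.003, 0.008, 0, 0, 0.2], [0.01, 0.025, 0, 0, 0.2], [0.018, 0.045, 0, 0, 0.2], [0.025, 0.065, 0, 0, 0.2], [0.03, 0.078, 0, 0, 0.2], [0.03, 0.0795, 0, 0, 0.2], [0.03, 0.0795, 0, 0, 0.2], [0.03, 0.0795, 0, 0, 0.2]])

```text
time_s: 11.63
ee_pos: [581.1, 23.4, 82.8]
ee_rot: [21.3, 89.9, -141.1]
force: [-0.6, -0.7, -2.8]
gripper_width: 41.1
```

```bash
python3 - <<'E'
from look import *
P=look('pics/c2.png',[582,25,80],50)
p=P["side"]; s=sensors.state(); c=proj(p,[582,25,80])[0]; im,o=crop(p,c,50,8)
e=s["ee_pos"]
cv2.imwrite('pics/c3.png',im)
E
```

```text
11.6333 [581.1  23.4  82.8] [-0.59 -0.75 -2.82] [-0.02  0.02 -0.02] 41.1
```

View pics/c2.png

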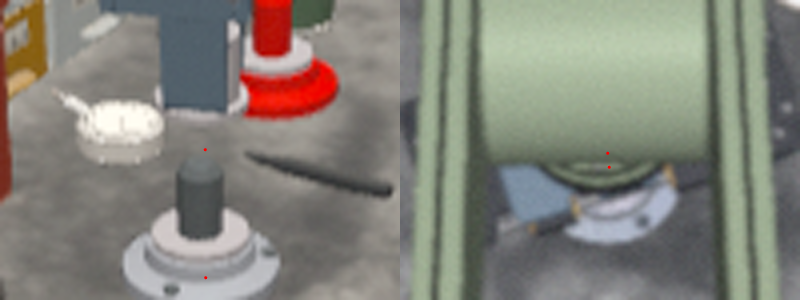

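View pics/c3.png

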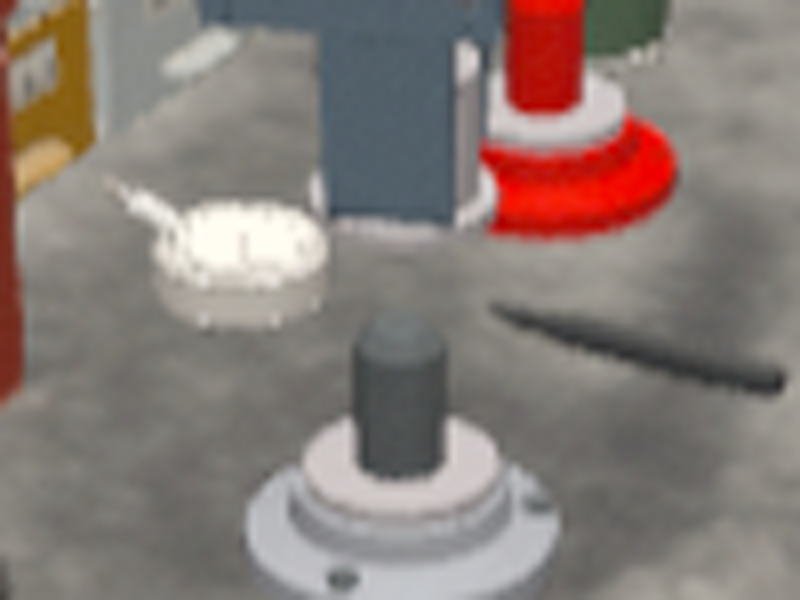

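```bash
python3 - <<'E'
from h import *
from workcell import *
p=grab_frame("side"); c=proj(p,[582,25,90])[0]; im,o=crop(p,c,50,8)
for x,y,col in((584.1,24.3,(0,255,0)),(585.6,21.8,(0,0,255))):
    draw(p,im,8,o,[(x,y,110,26),(x,y,116,26),(x,y,156,21),(x,y,30,28),(x,y,24,28),(x,y,14,45)],col)
cv2.imwrite('pics/c4.png',im)
E
```

```text
(no output)
```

View pics/c4.png

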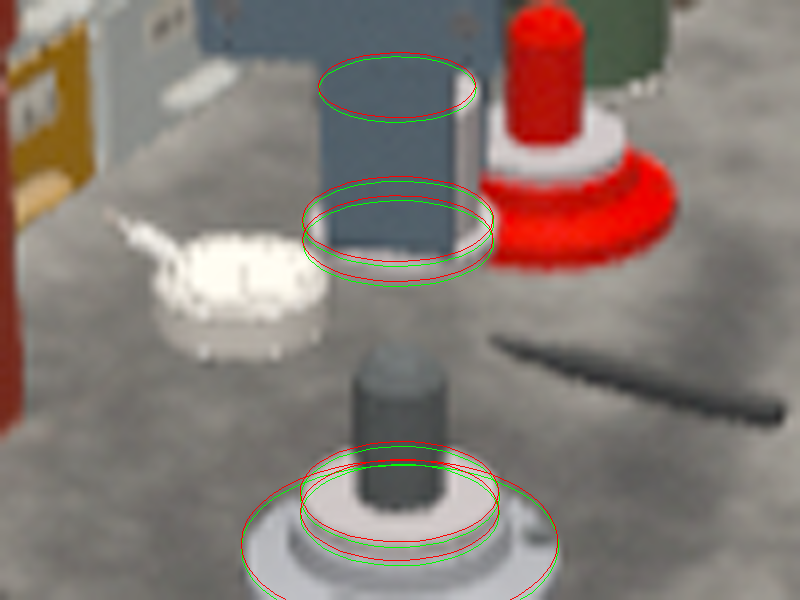

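Call:
play_rows(motion=[[0, 0, -0.003, 0, 0.2], [0, 0, -0.006, 0, 0.2], [0, 0, -0.01, 0, 0.2], [0, 0, -0.014, 0, 0.2], [0, 0, -0.018, 0, 0.2], [0, 0, -0.022, 0, 0.2], [0, 0, -0.025, 0, 0.2], [0, 0, -0.025, 0, 0.2]])

```text
time_s: 12.45
ee_pos: [581.0, 24.3, 57.1]
ee_rot: [-13.3, 89.9, -175.7]
force: [-0.2, -0.0, -1.5]
gripper_width: 40.6
```

```bash
cat > ov.py <<'E'
from h import *
from workcell import *
import sys
def ov(fn,z):
    s=sensors.state(); print(s["time_s"],s["ee_pos"].round(1),s["force"].round(2),s["torque"].round(2),round(s["gripper_width"],1))
    p=grab_frame("side"); c=proj(p,[582,25,60])[0]; im,o=crop(p,c,36,11)
    x,y=584.1,23.3
    draw(p,im,11,o,[(x,y,z,26),(x,y,z+6,26)],(0,255,0)); draw(p,im,11,o,[(x,y,30,28),(x,y,24,28),(x,y,74,8),(x,y,68,13)],(0,0,255))
    cv2.imwrite(fn,im)
E
python3 -c "
from ov import *
ov('pics/c5.png',85)"
```

```text
12.45 [581.   24.3  57.1] [-0.2  -0.03 -1.51] [0.   0.01 0.01] 40.6
```

View pics/c5.png

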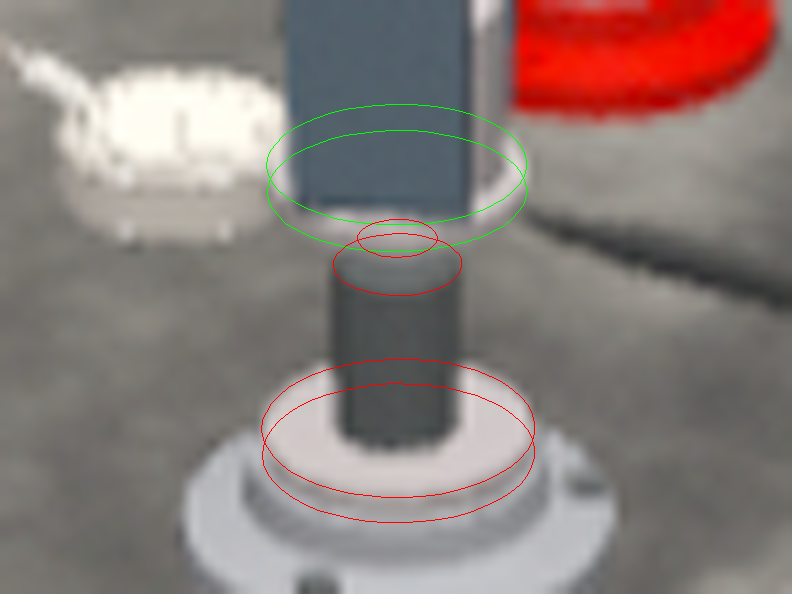

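Call:
play_rows(motion=[[0, 0, -0.002, 0, 0.2], [0, 0, -0.004, 0, 0.2], [0, 0, -0.006, 0, 0.2], [0, 0, -0.008, 0, 0.2], [0, 0, -0.01, 0, 0.2], [0, 0, -0.012, 0, 0.2], [0, 0, -0.014, 0, 0.2], [0, 0, -0.015, 0, 0.2]])

```text
time_s: 13.17
ee_pos: [581.5, 24.3, 42.7]
ee_rot: [-3.1, 90.0, -165.6]
force: [-0.4, 0.0, -2.9]
gripper_width: 41.3
```

```bash
python3 -c "
from ov import *
ov('pics/c6.png',70)"
```

```text
13.1667 [581.5  24.3  42.7] [-0.42  0.04 -2.93] [0.   0.05 0.01] 41.3
```

View pics/c6.png

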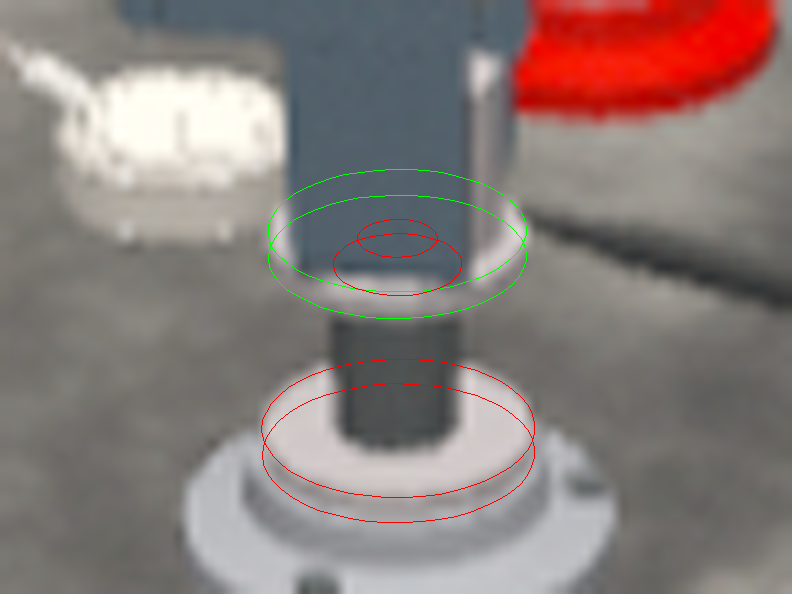

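Call:
play_rows(motion=[[0, 0, -0.001, 0, 0.2], [0, 0, -0.002, 0, 0.2], [0, 0, -0.003, 0, 0.2], [0, 0, -0.004, 0, 0.2], [0, 0, -0.005, 0, 0.2], [0, 0, -0.006, 0, 0.2], [0, 0, -0.007, 0, 0.2], [0, 0, -0.008, 0, 0.2]])

```text
time_s: 13.88
ee_pos: [581.7, 24.3, 35.0]
ee_rot: [118.3, 90.0, -44.1]
force: [-0.9, 0.9, -1.5]
gripper_width: 41.0
```

Call:
play_rows(motion=[[0, 0, -0.001, 0, 0.2], [0, 0, -0.002, 0, 0.2], [0, 0, -0.003, 0, 0.2], [0, 0, -0.004, 0, 0.2], [0, 0, -0.005, 0, 0.2], [0, 0, -0.006, 0, 0.2], [0, 0, -0.007, 0, 0.2], [0, 0, -0.008, 0, 0.2]])

```text
time_s: 14.55
ee_pos: [581.7, 24.3, 27.0]
ee_rot: [86.3, 90.0, -76.1]
force: [-0.1, 0.6, -2.7]
gripper_width: 41.3
```

```bash
python3 -c "
from ov import *
ov('pics/c7.png',54)"
```

```text
14.55 [581.7  24.3  27. ] [-0.06  0.59 -2.72] [-0.01  0.05  0.  ] 41.3
```

View pics/c7.png

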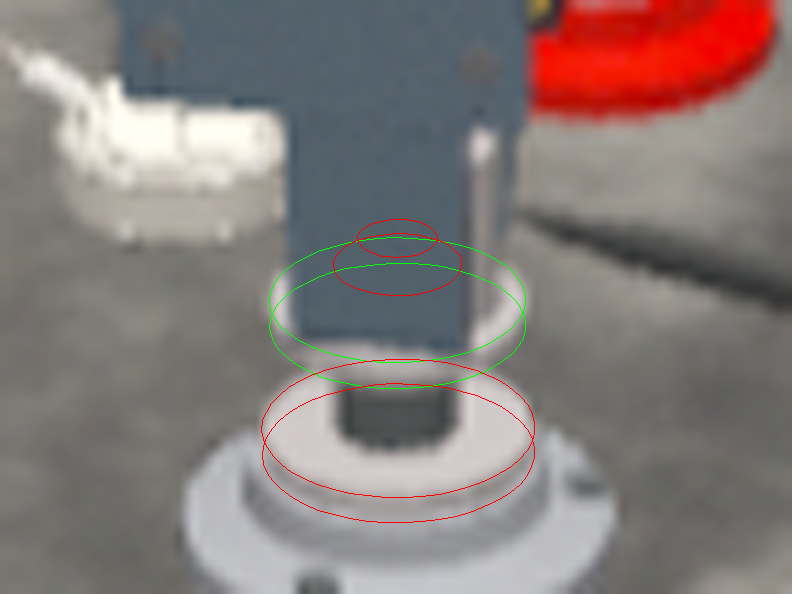

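Call:
play_rows(motion=[[0, 0, -0.001, 0, 0.2], [0, 0, -0.002, 0, 0.2], [0, 0, -0.003, 0, 0.2], [0, 0, -0.004, 0, 0.2], [0, 0, -0.005, 0, 0.2], [0, 0, -0.006, 0, 0.2], [0, 0, -0.007, 0, 0.2], [0, 0, -0.008, 0, 0.2]])

```text
time_s: 15.27
ee_pos: [581.7, 24.3, 19.0]
ee_rot: [93.2, 90.0, -69.3]
force: [-0.3, 0.3, -1.4]
gripper_width: 41.0
```

Call:
play_rows(motion=[[0, 0, -0.0005, 0, 0.2], [0, 0, -0.001, 0, 0.2], [0, 0, -0.0015, 0, 0.2], [0, 0, -0.002, 0, 0.2], [0, 0, -0.0025, 0, 0.2], [0, 0, -0.003, 0, 0.2], [0, 0, -0.0035, 0, 0.2], [0, 0, -0.004, 0, 0.2]])

```text
time_s: 15.93
ee_pos: [581.8, 24.4, 15.5]
ee_rot: [155.9, 90.0, -6.5]
force: [-0.8, 0.6, 3.4]
gripper_width: 41.0
```

Call:
play_rows(motion=[[0, 0, -0.0005, 0, 0.2], [0, 0, -0.001, 0, 0.2], [0, 0, -0.0015, 0, 0.2], [0, 0, -0.002, 0, 0.2], [0, 0, -0.0025, 0, 0.2], [0, 0, -0.003, 0, 0.2], [0, 0, -0.0035, 0, 0.2], [0, 0, -0.004, 0, 0.2]])

```text
time_s: 16.6
ee_pos: [581.8, 24.3, 11.1]
ee_rot: [150.9, 90.0, -11.6]
force: [-1.0, 0.1, 3.7]
gripper_width: 41.2
```

Call:
play_rows(motion=[[0, 0, -0.0005, 0, 0.2], [0, 0, -0.001, 0, 0.2], [0, 0, -0.0015, 0, 0.2], [0, 0, -0.002, 0, 0.2], [0, 0, -0.0025, 0, 0.2], [0, 0, -0.003, 0, 0.2], [0, 0, -0.0035, 0, 0.2], [0, 0, -0.004, 0, 0.2]])

```text
time_s: 17.27
ee_pos: [581.8, 24.3, 7.2]
ee_rot: [151.1, 90.0, -11.3]
force: [-1.0, 0.6, 5.6]
gripper_width: 41.0
```

Call:
play_rows(motion=[[0, 0, -0.0002, 0, 0.2], [0, 0, -0.0004, 0, 0.2], [0, 0, -0.0006, 0, 0.2], [0, 0, -0.0008, 0, 0.2], [0, 0, -0.001, 0, 0.2], [0, 0, -0.0012, 0, 0.2], [0, 0, -0.0015, 0, 0.2], [0, 0, -0.0015, 0, 0.2]])

```text
time_s: 17.93
ee_pos: [581.8, 24.3, 5.8]
ee_rot: [146.1, 90.0, -16.3]
force: [-1.7, -0.1, 6.7]
gripper_width: 41.0
```

```bash
python3 -c "
from ov import *
ov('pics/c8.png',33)"
```

```text
17.9333 [581.8  24.3   5.8] [-1.69 -0.07  6.73] [-0.    0.29  0.02] 41.0
```

View pics/c8.png

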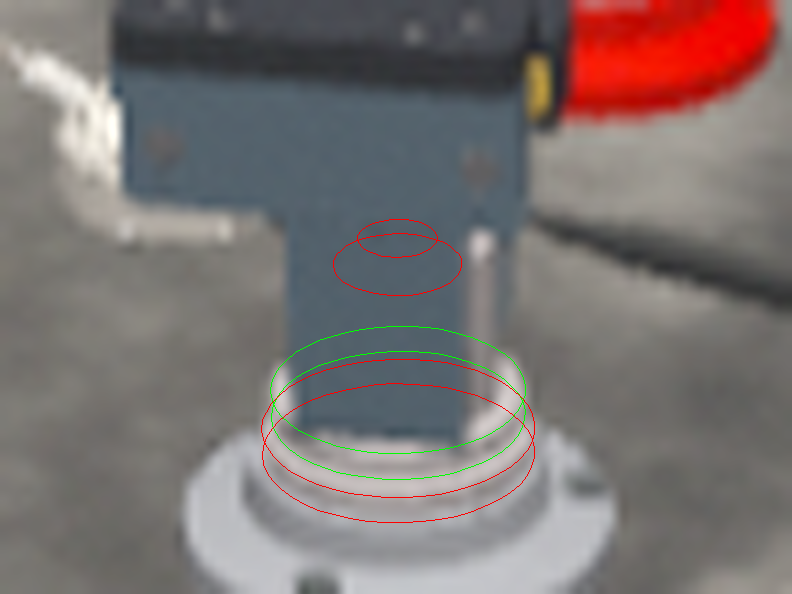

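Call:
play_rows(motion=[[0, 0, -0.0002, 0, 0.2], [0, 0, -0.0004, 0, 0.2], [0, 0, -0.0006, 0, 0.2], [0, 0, -0.0008, 0, 0.2], [0, 0, -0.001, 0, 0.2], [0, 0, -0.0012, 0, 0.2], [0, 0, -0.0015, 0, 0.2], [0, 0, -0.0015, 0, 0.2]])

```text
time_s: 18.65
ee_pos: [581.8, 24.3, 4.4]
ee_rot: [155.4, 90.0, -7.0]
force: [-2.4, 0.9, 5.9]
gripper_width: 41.2
```

Call:
play_rows(motion=[[0, 0, -0.0002, 0, 0.2], [0, 0, -0.0003, 0, 0.2], [0, 0, -0.0004, 0, 0.2], [0, 0, -0.0005, 0, 0.2], [0, 0, -0.0006, 0, 0.2], [0, 0, -0.0007, 0, 0.2], [0, 0, -0.0008, 0, 0.2], [0, 0, -0.0008, 0, 0.2]])

```text
time_s: 19.32
ee_pos: [581.9, 24.3, 3.7]
ee_rot: [152.3, 90.0, -10.1]
force: [-1.6, 0.5, 7.2]
gripper_width: 40.9
```

Call:
play_rows(motion=[[0, 0, -0.0001, 0, 0.2], [0, 0, -0.0002, 0, 0.2], [0, 0, -0.0003, 0, 0.2], [0, 0, -0.0004, 0, 0.2], [0, 0, -0.0005, 0, 0.2], [0, 0, -0.0005, 0, 0.2], [0, 0, -0.0005, 0, 0.2], [0, 0, -0.0005, 0, 0.2]])

```text
time_s: 19.98
ee_pos: [581.8, 24.4, 3.2]
ee_rot: [153.4, 90.0, -9.0]
force: [-2.7, 0.3, 6.9]
gripper_width: 41.1
```

Call:
play_rows(motion=[[0, 0, -0.0001, 0, 0.2], [0, 0, -0.0002, 0, 0.2], [0, 0, -0.0003, 0, 0.2], [0, 0, -0.0004, 0, 0.2], [0, 0, -0.0005, 0, 0.2], [0, 0, -0.0005, 0, 0.2], [0, 0, -0.0005, 0, 0.2], [0, 0, -0.0005, 0, 0.2]])

```text
time_s: 20.65
ee_pos: [581.8, 24.3, 3.1]
ee_rot: [156.6, 90.0, -5.9]
force: [-2.1, -0.0, 10.1]
gripper_width: 40.9
```

Call:
play_rows(motion=[[0, 0, -0.0001, 0, 0.2], [0, 0, -0.0002, 0, 0.2], [0, 0, -0.0003, 0, 0.2], [0, 0, -0.0004, 0, 0.2], [0, 0, -0.0004, 0, 0.2], [0, 0, -0.0004, 0, 0.2], [0, 0, -0.0004, 0, 0.2], [0, 0, -0.0004, 0, 0.2]])

```text
time_s: 21.32
ee_pos: [581.9, 24.4, 3.1]
ee_rot: [160.7, 90.0, -1.8]
force: [-3.1, -0.6, 11.4]
gripper_width: 41.2
```

```bash
python3 -c "
from ov import *
ov('pics/c9.png',30)
for i in range(4):
    grab_frame('top'); s=sensors.state(); print(s['force'].round(2),s['torque'].round(2),s['ee_pos'].round(2),s['qvel'].round(2))"
```

```text
21.3167 [581.9  24.4   3.1] [-3.08 -0.57 11.39] [0.02 0.63 0.02] 41.2
[-3.04 -1.44 11.35] [0.   0.59 0.01] [581.88  24.34   3.1 ] [ 0.   -0.   -0.05 -0.07  0.09 -0.04]
[-3.4   0.12 12.18] [-0.02  0.66 -0.01] [581.85  24.34   3.09] [ 0.02  0.01 -0.04  0.05 -0.04  0.05]
[-3.58 -0.41 12.11] [ 0.    0.62 -0.05] [581.87  24.33   3.1 ] [ 0.05 -0.02 -0.01 -0.05  0.    0.03]
[-3.38  0.84 12.2 ] [ 0.02  0.65 -0.02] [581.84  24.34   3.08] [-0.03  0.01  0.01 -0.05  0.07  0.04]
```

View pics/c9.png

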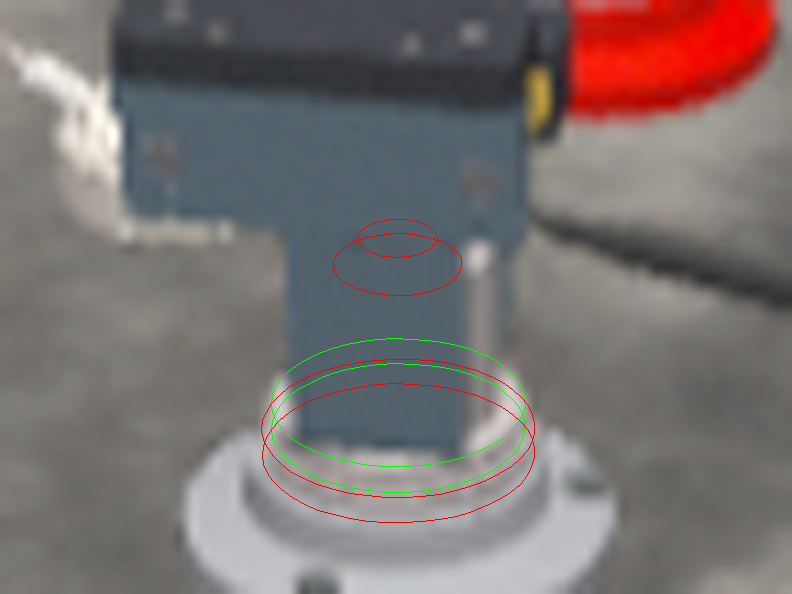

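Call:
play_rows(motion=[[-0.0001, 0, 0, 0, 0.2], [-0.0002, 0, 0, 0, 0.2], [-0.0003, 0, 0, 0, 0.2], [-0.0004, 0, 0, 0, 0.2], [-0.0005, 0, 0, 0, 0.2], [-0.0005, 0, 0, 0, 0.2], [-0.0005, 0, 0, 0, 0.2], [-0.0005, 0, 0, 0, 0.2]])

```text
time_s: 22.23
ee_pos: [581.9, 24.4, 3.1]
ee_rot: [163.2, 89.9, 0.8]
force: [-2.4, -0.6, 10.7]
gripper_width: 40.7
```

Call:
play_rows(motion=[[0, 0, 0, 0, 0.2], [0, 0, -0.0001, 0, 0.2], [0, 0, -0.0002, 0, 0.2], [0, 0, -0.0003, 0, 0.2], [0, 0, -0.0004, 0, 0.2], [0, 0, -0.0004, 0, 0.2], [0, 0, -0.0004, 0, 0.2], [0, 0, -0.0004, 0, 0.2]])

```text
time_s: 22.9
ee_pos: [581.9, 24.4, 3.1]
ee_rot: [162.8, 89.9, 0.4]
force: [-3.3, 0.5, 12.9]
gripper_width: 41.2
```

```bash
python3 -c "
from h import *
from workcell import *
for i in range(4):
    grab_frame('top'); s=sensors.state(); print(s['time_s'],s['force'].round(2),s['torque'].round(2),s['ee_pos'].round(2))"
```

```text
22.95 [-2.42 -0.72 12.36] [ 0.03  0.58 -0.01] [581.93  24.33   3.1 ]
23.0 [-3.95  0.59 13.19] [ 0.06  0.61 -0.06] [581.94  24.35   3.1 ]
23.05 [-2.15 -0.29 13.05] [ 0.04  0.55 -0.04] [581.91  24.34   3.09]
23.1 [-3.1   0.09 12.76] [ 0.07  0.61 -0.01] [581.95  24.33   3.1 ]
```

Call:
play_rows(motion=[[0, 0, -0.0001, 0, 0.2], [0, 0, -0.0002, 0, 0.2], [0, 0, -0.0003, 0, 0.2], [0, 0, -0.0004, 0, 0.2], [0, 0, -0.0004, 0, 0.2], [0, 0, -0.0004, 0, 0.2], [0, 0, -0.0004, 0, 0.2], [0, 0, -0.0004, 0, 0.2]])

```text
time_s: 23.77
ee_pos: [582.0, 24.3, 3.1]
ee_rot: [162.8, 89.9, 0.4]
force: [-4.2, -0.3, 16.9]
gripper_width: 41.3
```

```bash
python3 -c "
from h import *
from workcell import *
import scipy.spatial.transform as t
for i in range(5):
    p=grab_frame('side'); s=sensors.state(); print(s['time_s'],s['force'].round(2),s['torque'].round(2),s['ee_pos'].round(2),s['gripper_width'])
print(t.Rotation.from_euler('xyz',s['ee_rot'],degrees=True).as_matrix().round(4))
im,o=crop(p,proj(p,[582,25,50])[0],32,12); cv2.imwrite('pics/d1.png',im)
cv2.imwrite('pics/d2.png',p['img'])"
```

```text
23.8167 [-3.32  0.17 15.2 ] [0.08 0.71 0.01] [581.94  24.35   3.06] 41.03452035254289
23.8667 [-4.15 -0.39 15.36] [-0.02  0.73 -0.02] [581.94  24.33   3.08] 41.080441362315504
23.9167 [-2.34 -0.91 15.35] [0.   0.74 0.01] [581.92  24.34   3.06] 41.515029474555256
23.9667 [-4.    0.33 15.68] [ 0.03  0.69 -0.01] [581.98  24.34   3.09] 41.14809408855329
24.0167 [-4.18 -0.51 16.04] [0.06 0.74 0.01] [581.93  24.35   3.07] 41.21879695709894
[[ 2.200e-03  3.019e-01 -9.533e-01]
 [ 0.000e+00 -9.533e-01 -3.019e-01]
 [-1.000e+00  7.000e-04 -2.100e-03]]
```

View pics/d1.png

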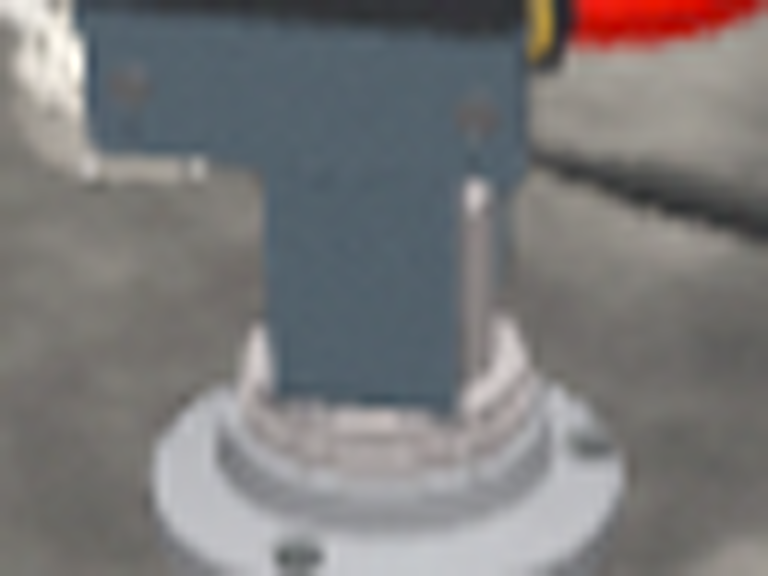

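View pics/d2.png

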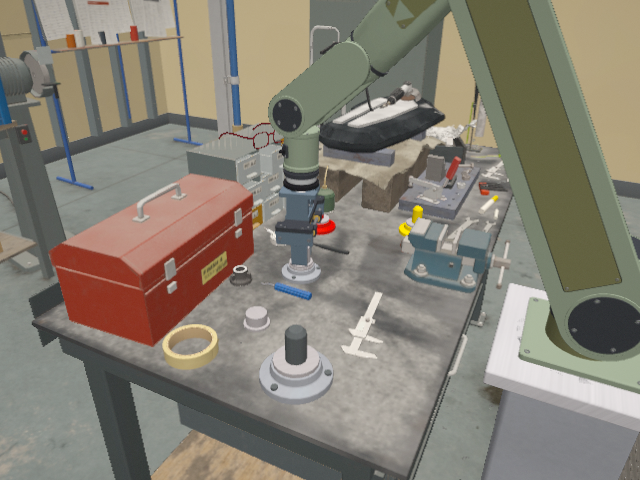

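The picture shows the flange down on the ring all round, centred on the stand. z has stopped moving while the push rises, so I'm handing in.

```bash
python3 -c "
from workcell import *
print(job_done()); s=sensors.state(); print(s['time_s'],s['force'],s['ee_pos'],s['gripper_width'])"
```

```text
the job is handed in; nothing more can be done
None
the job is handed in; nothing more can be done
```

The tall cap is on the smaller grey stand, mouth down over the sprung pin and pressed onto the ring, and the gripper was still holding it when I handed in at about 24 s.

**How it went:**
- **Grip:** I gripped the body above the flange with 50 N, lifted it about 110 mm and lowered it over the pin.
- **Spring contact:** The bore ceiling met the spring at a tool height reading of about 16.7 mm.
- **Ring contact:** I pressed down in small steps until the height stopped changing at 3.1 mm. That is 13.6 mm of travel, against the 14 mm expected.

**Last checks:**
- **Push:** The total downward push was about 17–18 N. Taking off about 10 N for the spring leaves roughly 7–8 N on the ring. The ring force is worked out this way, not measured.
- **Grip and tilt:** The finger opening was steady at 41 mm, the reported tool tilt was near zero, and the cap was not moving.
- **Picture:** The flange was flat on the ring and centred. I saw nothing else on the bench out of place.

**What disagreed:**
- **Height reading:** The reported tool height was about 39 mm lower than where the side picture showed the fingertips. The reading went to −27 mm without touching the bench. I set the gripping height from the picture and felt for contact with the force reading.
- **Side force:** A sideways force of about 3–4 N along −x remained at the end. Commanding a 0.5 mm shift in −x did not change it, so I put it down to friction at the ring or pin.
- **Camera offset:** The two cameras disagreed by about 3–5 mm on absolute positions. I used the distance between the cap and the stand instead, which agreed to about 1–2 mm.

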